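# Nest the jacket cups in the bath dish

## Task

Set up the nested cups on the stirrer: stand the white cup in the steel dish, then the blue cup in the white one, then the orange cup in the blue one, in that order, so that each stands upright with its bottom on the floor of the one around it. Set each cup down rather than dropping it, never tip it over, keep the dish where it is on the round stirrer plate, and leave the other things on the bench alone.

Things in the scene. Friction and masses are not known exactly. Their poses are not given: they have to be found in the camera images.
- plate (a point): Centre of the top face of the stirrer's round grey plate, 132 mm in diameter, 30 mm above the bench. The stirrer is a flat white case, 160 x 180 x 26 mm, fixed for the whole run; its place and yaw differ from run to run.
- dish: Shallow round steel dish, open at the top, standing loose on the stirrer plate: outside diameter 86 mm, height 40 mm, wall 4 mm (inside diameter 78 mm), floor 5 mm thick, about 0.35 kg. Origin: centre of its underside (starts 30 mm above the bench); z points up.
- cup_large: White straight round plastic cup, open at the top: outside diameter 68 mm, height 75 mm, wall 3 mm (inside diameter 62 mm), floor 5 mm thick, 35 to 85 g. Origin: centre of its underside; z up. Starts empty, upright on the bench, left, right or far right of the stirrer. Goes into the dish with 5 mm to spare all round; its rim then stands 40 mm above the dish's rim.
- cup_medium: Blue straight round plastic cup, open at the top: outside diameter 52 mm, height 100 mm, wall 3 mm (inside diameter 46 mm), floor 5 mm thick, 35 to 85 g. Origin: centre of its underside; z up. Starts empty, upright on the bench, left, right or far right of the stirrer. Goes into the white cup with 5 mm to spare all round; its rim then stands 30 mm above the white rim.
- cup_small: Orange straight round plastic cup, open at the top: outside diameter 38 mm, height 125 mm, wall 3 mm (inside diameter 32 mm), floor 5 mm thick, 35 to 85 g. Origin: centre of its underside; z up. Starts empty, upright on the bench, left, right or far right of the stirrer. Goes into the blue cup with 4 mm to spare all round; its rim then stands 30 mm above the blue rim.
- amber_bottle: Bystander: closed amber glass bottle with a red cap, 72 mm in diameter, 150 mm high, beyond the stirrer. Origin: centre of its underside.
- reagent_jar: Bystander: white jar with a blue cap, 72 mm in diameter, 95 mm high, beyond the stirrer to the right. Origin: centre of its underside.
- petri: Bystander: closed flat culture dish, 90 mm in diameter, 14 mm high, on the bench between robot and stirrer. Origin: centre of its underside.
- cork_ring: Bystander: cork ring lying flat, 90 mm outside and 48 mm inside diameter, 22 mm high, on the bench between robot and stirrer to the left. Origin: centre of its underside.
- spatula: Bystander: flat steel lab spatula lying on the bench far left, 170 mm long along its x axis, 16 mm wide, 5 mm thick. Origin: centre of its underside.
Things that resemble listed ones, but are neither listed nor needed, are in the scene too. There is more than one size of the cup_small; the job needs the smaller.

How it is judged:
On the way, in this order (a step that is already met when the one before it is completed fails the run):
1. the white cup stands upright inside the dish, bottom on its floor, let go (horizontal distance between cup_large and dish below 0.01 m and z of cup_large in the frame of dish between 0.002 and 0.01 m and angle between cup_large's own z axis and vertical below 0.1 rad and contact force between the fingers and cup_large below 0.2 N), for 0.2 s.
2. the blue cup stands upright inside the white cup, bottom on its floor, let go (horizontal distance between cup_medium and cup_large below 0.01 m and z of cup_medium in the frame of cup_large between 0.002 and 0.01 m and angle between cup_medium's own z axis and vertical below 0.1 rad and contact force between the fingers and cup_medium below 0.2 N), for 0.2 s.
3. the orange cup stands upright inside the blue cup, bottom on its floor, let go (horizontal distance between cup_small and cup_medium below 0.01 m and z of cup_small in the frame of cup_medium between 0.002 and 0.01 m and angle between cup_small's own z axis and vertical below 0.1 rad and contact force between the fingers and cup_small below 0.2 N), for 0.2 s.
At the end, for the whole second after the job is handed in: White cup in dish, blue in white, orange in blue: each within 10 mm of the outer one's axis, underside 2 to 10 mm above the outer one's underside, tilted under 0.1 rad, at rest. The dish stands upright on the stirrer plate, within 35 mm of the plate's centre (horizontal distance between cup_large and dish below 0.01 m and z of cup_large in the frame of dish between 0.002 and 0.01 m and angle between each of cup_large, cup_medium, cup_small, dish's own z axis and vertical below 0.1 rad and horizontal distance between cup_medium and cup_large below 0.01 m and z of cup_medium in the frame of cup_large between 0.002 and 0.01 m and horizontal distance between cup_small and cup_medium below 0.01 m and z of cup_small in the frame of cup_medium between 0.002 and 0.01 m and horizontal distance between dish and plate below 0.035 m and z of dish in the frame of plate between -0.005 and 0.005 m and linear speed of each of cup_large, cup_medium, cup_small, dish below 0.02 m/s); the robot touches nothing.
It fails at once if a bystander (bottle, jar, culture dish, cork ring, spatula) is pushed more than 40 mm or knocked over ((distance of amber_bottle from where it was at the start of the episode above 0.04 m or angle between amber_bottle's own z axis and vertical above 0.6 rad) or (distance of reagent_jar from where it was at the start of the episode above 0.04 m or angle between reagent_jar's own z axis and vertical above 0.6 rad) or (distance of petri from where it was at the start of the episode above 0.04 m or angle between petri's own z axis and vertical above 0.6 rad) or (distance of cork_ring from where it was at the start of the episode above 0.04 m or angle between cork_ring's own z axis and vertical above 0.6 rad) or (distance of spatula from where it was at the start of the episode above 0.04 m or angle between spatula's own z axis and vertical above 0.6 rad)).
It fails at once if a cup falls freely (about 20 mm or more) instead of being set down ((contact force between the fingers and cup_large below 0.05 N and linear speed of cup_large above 0.6 m/s) or (contact force between the fingers and cup_medium below 0.05 N and linear speed of cup_medium above 0.6 m/s) or (contact force between the fingers and cup_small below 0.05 N and linear speed of cup_small above 0.6 m/s)).
It fails at once if a cup is tipped more than about 45 degrees (angle between any of cup_large, cup_medium, cup_small's own z axis and vertical above 0.8 rad).
It also fails if it takes over 72 s, if anything falls off the work surface, if the arm or the gripper's body presses on something with over 40 N, if the wrist force passes 120 N, or if a joint passes its speed limit or range.

## Robot

A 6-joint arm with a two-finger parallel gripper is mounted at the origin on the work surface. World frame = base frame: x ahead of the robot, y to its left, z up, the work surface at z = 0. Lengths are in m, angles in rad, forces in N, time in s.
With the tool pointing down it reaches from about 0.35 to 0.775 m from the base axis. Payload 5.5 kg.
Tool frame: the origin (TCP) lies between the finger pads; the fingertips stand 19 mm ahead of it and the grasp point (between the pads) is the TCP; z points along the fingers, x is the direction in which the jaws open and shut, and the axes are right-handed (so a half turn about z gives the same grasp; the last joint's range is limited). The gripper opens to 85 mm and grips with 20 to 120 N. Pads are 22 mm wide; open, the fingers measure 114 mm over their backs; the gripper's body (76 mm by 85 mm) begins 54 mm behind the grasp point. The pads swing forward as they close: fully open they stand 13 mm farther back than shut.
Start: joints at [1.031, 0.313, 0.046, 1.304, 0, 1.431], TCP at [0.224, 0.53, 0.25] pointing down, gripper open.
Joint ranges: [-2.76, 2.76], [-0.86, 1.69], [-1.03, 1.26], [-2.2, 2.34], [-1.47, 1.5], [-3.14, 3.14]. Speed limits (rad/s): [2.57, 2.57, 3.14, 3.14, 3.14, 3.14].

## Interface

Orientations are given as a unit quaternion [w, x, y, z].
In Python, from workcell import env gives the robot as it stands. The module is installed in compiled form; this text tells all that it offers.
- The arm moves only by the tool carry_out, never from a script. Its argument "steps" is a list of rows, each a list of 7 numbers: the gripper command: -1 is shut, 1 is fully open, values between are in proportion, then the shift along the tool's x, y, z in m, then the turn, a rotation vector about the tool's x, y, z in rad. A call has 1 to 20 rows; each row shifts and turns the commanded pose from where the row before left it, along the tool's axes as they then stand; what a row does not reach is not made up. A row lasts 1/8 s, in which the tool goes at most 62.5 mm and 10.7 degrees, less where a joint would pass 70% of its speed; a pose out of reach is approached as far as the arm can. A call with a gripper value outside its range is refused whole. The fingers move at their own pace and stop on an object; "grip_force" is the grip in N (left out, the last holds). Time passes only in rows, so rows that do not move let the fingers close. It gives the time, the measured TCP pose, the force and the opening at its end, in the units of the state.
- env.get_state(): the state, without advancing time (a new reading comes with each control period).
- env.read_camera(name): name is "scene" or "side" or "wrist"; returns a dict with "color" (480x640x3 uint8, red, green, blue), "K" (3x3 intrinsics, pixels), "R" (3x3) and "t" (3): a world point X has camera coordinates R X + t. Camera axes: x right, y down, z forward; pixel columns grow to the right and rows downward; lengths in m; the calibration is good to about 2 mm. A picture is of the moment at which its call begins. There is no depth.
- env.hand_in(): hands the job in, once; it reports no verdict.
The state is a dict: "clock": time; "joint_pos": joint angles; "qvel": joint speeds; "tau": joint torques, N m; "tcp_pos": TCP position; "orientation": TCP orientation; "wrist_force": force on the tool from outside, world axes, zero at the start; "ft_torque": the same for the moment, N m; "finger_gap": finger opening in m.
Only numpy, scipy, OpenCV 4.12 (cv2) and the standard library are available. Lean on these libraries where they do the work, as an engineer would, in place of code of your own. Each camera call takes 0.05 s, during which the arm holds its last target. There are 200 camera calls.

## Working session

There is one attempt and no reset: what is moved stays moved. The work goes in short steps, Python scripts to look and compute and a tool call to move; the robot and the scene stay as the last step left them, time stands still between calls to the robot, and variables do not carry over. Pictures are saved under pics/ and viewed, about 8 in all and at most 12, crops included, and the job is handed in when it is done.

Besides the shell and the picture viewer there is one more tool, called after ">>>" by a JSON object that holds its "method" and its "body", one argument or row to a line. carry_out: Moves the arm, as the interface text tells. Its arguments: {"type":"object","properties":{"steps":{"type":"array","items":{"type":"array","items":{"type":"number"}}},"grip_force":{"type":"number"}},"required":["steps"]}

```bash
mkdir -p pics; cat > h.py <<'E'
import numpy as np, cv2
from workcell import env
def cam(n,save=None):
    c=env.read_camera(n)
    if save: cv2.imwrite(f'pics/{save}.png',cv2.cvtColor(c['color'],cv2.COLOR_RGB2BGR))
    return c
def ray(c,u,v):
    R=np.array(c['R']);t=np.array(c['t']);d=R.T@np.linalg.solve(c['K'],[u,v,1.]);return -R.T@t,d
def onplane(c,u,v,z):
    o,d=ray(c,u,v);return o+d*(z-o[2])/d[2]
def proj(c,X):
    p=c['K']@(np.array(c['R'])@np.array(X)+c['t']);return p[:2]/p[2]
E
python3 - <<'E'
from h import *
for n in('scene','side','wrist'):
    c=cam(n,n+'0'); o,d=ray(c,320,240); print(n,o.round(3),d.round(3),c['K'][0,0])
s=env.get_state(); print({k:np.round(v,3) for k,v in s.items()})
E
```

```text
scene [ 1.2   -0.297  0.616] [-0.715  0.353 -0.603] 472.7460217468872
side [ 0.016 -0.592  0.694] [ 0.527  0.583 -0.619] 454.221467240887
wrist [0.158 0.556 0.372] [ 0.257 -0.096 -0.962] 426.0555097389959
{'clock': np.float64(0.15), 'joint_pos': array([ 1.031,  0.314,  0.045,  1.304, -0.   ,  1.431]), 'qvel': array([ 0.002, -0.004,  0.003, -0.001, -0.002, -0.001]), 'tau': array([ 2.0000e-03, -4.8106e+01,  2.9882e+01,  1.4000e-02, -0.0000e+00,
       -0.0000e+00]), 'tcp_pos': array([0.224, 0.529, 0.25 ]), 'orientation': array([ 0.   ,  0.833,  0.553, -0.001]), 'wrist_force': array([ 0.846, -0.013,  0.458]), 'ft_torque': array([-0.036,  0.008, -0.077]), 'finger_gap': np.float64(0.086)}
```

View pics/scene0.png

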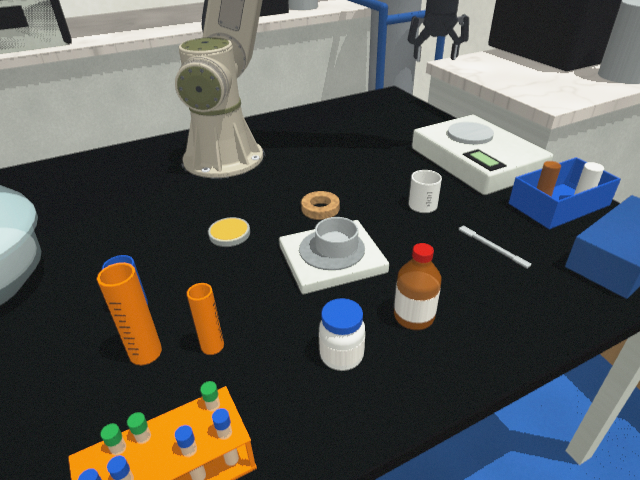

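View pics/side0.png

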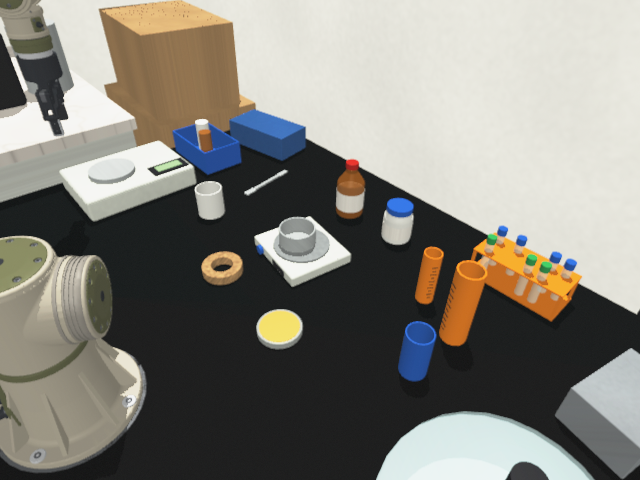

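The views show the white cup at scene (425,190) and side (209,200), blue at side (416,350), and the small orange at scene (205,320) and side (429,275). The large orange decoy is at scene (130,315), and the dish at scene (337,238) and side (297,235).

```bash
cat >> h.py <<'E'
def hsvmask(c,kind,box):
    h=cv2.cvtColor(c['color'],cv2.COLOR_RGB2HSV).astype(int);H,S,V=h[...,0],h[...,1],h[...,2]
    m={'orange':(H<22)&(S>130)&(V>70),'blue':(H>95)&(H<130)&(S>120)&(V>50),'white':(V>60)&(S<70)}[kind]
    b=np.zeros_like(m);x0,y0,x1,y1=box;b[y0:y1,x0:x1]=1
    n,l,st,_=cv2.connectedComponentsWithStats(cv2.morphologyEx((m&b).astype(np.uint8),cv2.MORPH_CLOSE,np.ones((7,7))))
    return l==1+np.argmax(st[1:,4])
def cyl(c,m,r,h):
    # azimuth of axis, and distance from: half angle, base near edge, top far edge
    v,u=np.nonzero(m);R=np.array(c['R']);o=-R.T@c['t']
    d=(np.linalg.inv(c['K'])@np.c_[u,v,np.ones(len(u))].T).T@R
    az=np.arctan2(d[:,1],d[:,0]);a=(az.min()+az.max())/2;half=(az.max()-az.min())/2
    el=d[:,2]/np.hypot(d[:,0],d[:,1]);s=abs(az-a)<.006
    return o,a,r/np.sin(half),-o[2]/el[s].min()+r,(h-o[2])/el[s].max()-r
def xy(o,a,D): return (o[:2]+D*np.array([np.cos(a),np.sin(a)])).round(4)
def cross(A,B):
    M=np.array([[np.cos(A[1]),-np.cos(B[1])],[np.sin(A[1]),-np.sin(B[1])]])
    return xy(A[0],A[1],np.linalg.solve(M,B[0][:2]-A[0][:2])[0])
E
python3 - <<'E'
from h import *
S=cam('scene');D=cam('side')
J=[('white','white',.034,.075,(405,160,445,220),(190,170,230,226)),
('blue','blue',.026,.1,None,(390,310,445,390)),
('orange','orange',.019,.125,(180,270,232,365),(410,240,446,310)),
('bigorange','orange',.026,.16,(90,255,170,370),(436,255,490,355))]
for n,k,r,h,bs,bd in J:
    B=cyl(D,hsvmask(D,k,bd),r,h);print(n,'side',np.round(B[2:],3),xy(B[0],B[1],(B[3]+B[4])/2))
    if bs:
        A=cyl(S,hsvmask(S,k,bs),r,h);print('  scene',np.round(A[2:],3),xy(A[0],A[1],(A[3]+A[4])/2),'cross',cross(A,B))
# other things, rough
for n,p,z in [('plate',(332,249),.03),('petri',(229,231),.01),('cork',(320,205),.02),('dishrim',(337,231),.07),('bottlecap',(423,251),.15),('jar',(342,312),.095)]:
    print(n,onplane(S,*p,z).round(3))
a=cv2.resize(cv2.imread('pics/scene0.png')[190:300,260:400],None,fx=5,fy=5,interpolation=2)
cv2.imwrite('pics/crop.png',a)
E
```

```text
white side [0.901 1.033 1.035] [0.4639 0.3398]
  scene [0.928 0.974 1.024] [0.446  0.3579] cross [0.4647 0.3416]
blue side [0.524 0.536 0.537] [ 0.4845 -0.3316]
orange side [0.694 0.725 0.727] [ 0.6455 -0.2302]
  scene [0.543 0.56  0.561] [ 0.6433 -0.2294] cross [ 0.6462 -0.2298]
bigorange side [0.546 0.644 0.678] [ 0.6226 -0.3294]
  scene [0.583 0.597 0.613] [ 0.5959 -0.3321] cross [ 0.6195 -0.3307]
plate [0.544 0.053 0.03 ]
petri [ 0.357 -0.102  0.01 ]
cork [0.375 0.113 0.02 ]
dishrim [0.544 0.065 0.07 ]
bottlecap [0.752 0.104 0.15 ]
jar [ 0.76  -0.046  0.095]
```

View pics/crop.png

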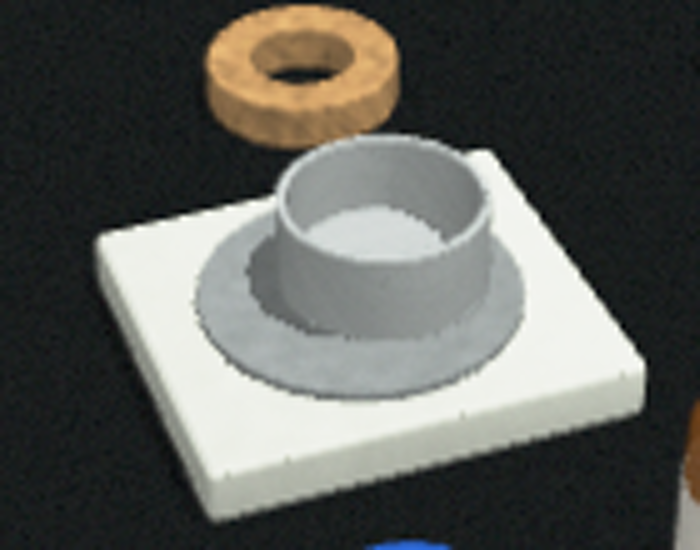

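The crop shows the dish rim outline: left x≈275, right x≈492, far edge y≈133 and near edge y≈263, in 5x crop pixels. The plate ellipse spans (195..525, 215..398).

>>> {"method": "carry_out", "body": {
  "steps": [
    [1, -0.01, 0.037, 0, 0, 0, 0],
    [1, -0.01, 0.037, 0, 0, 0, 0],
    [1, -0.01, 0.037, 0, 0, 0, 0],
    [1, -0.01, 0.037, 0, 0, 0, 0],
    [1, -0.01, 0.037, 0.01, 0, 0, 0],
    [1, -0.01, 0.037, 0.02, 0, 0, 0],
    [1, -0.01, 0.037, 0.02, 0, 0, 0],
    [1, -0.01, 0.036, 0.02, 0, 0, 0],
    [1, 0, 0, 0, 0, 0, 0],
    [1, 0, 0, 0, 0, 0, 0]
  ],
  "grip_force": 30
}}

```text
clock: 1.5
tcp_pos: [0.4641, 0.3413, 0.1804]
orientation: [-0.0, 0.834, 0.552, -0.0]
wrist_force: [0.3, -0.3, -0.2]
finger_gap: 0.0852
```

```bash
python3 - <<'E'
from h import *
cv2.imwrite('pics/x.png',np.zeros((2,2)))
W=cam('wrist','w1');D=cam('side','side1');S=cam('scene')
def cr(x,y): return x/5+260-.4,y/5+190-.4
for p in [(390,133),(383,264),(275,200),(492,200)]: print('dish',onplane(S,*cr(*p),.07).round(4))
for p in [(197,290),(524,290),(365,398)]: print('plate',onplane(S,*cr(*p),.03).round(4))
a=cv2.imread('pics/w1.png');b=cv2.resize(cv2.imread('pics/side1.png')[200:300,240:360],(576,480),interpolation=2)
cv2.imwrite('pics/m1.png',cv2.resize(np.hstack([a,b]),(800,316)))
E
```

```text
dish [0.4995 0.0905 0.07  ]
dish [0.5753 0.0455 0.07  ]
dish [0.5184 0.0282 0.07  ]
dish [0.5598 0.1029 0.07  ]
plate [ 0.5084 -0.0032  0.03  ]
plate [0.5719 0.1118 0.03  ]
plate [0.5994 0.0243 0.03  ][ WARN:0@0.565] global loadsave.cpp:1063 imwrite_ Unsupported depth image for selected encoder is fallbacked to CV_8U.
```

View pics/m1.png

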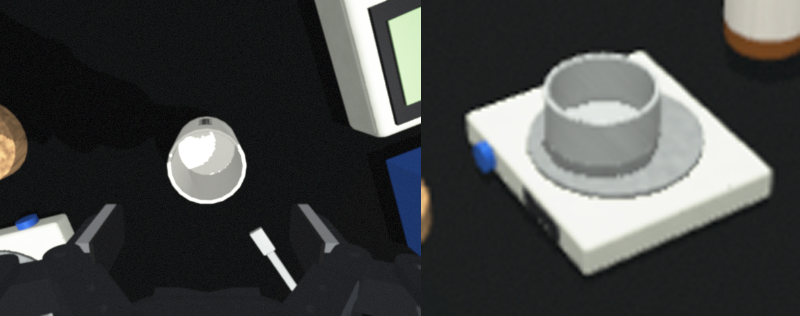

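The wrist view shows the cup at (206,160), centred between the fingertips (113 and 300). Side crop: dish rim left x≈122, right x≈240, far edge y≈52 at 3.158x. I'll grasp now.

>>> {"method": "carry_out", "body": {
  "steps": [
    [1, 0, 0, 0.03, 0, 0, 0],
    [1, 0, 0, 0.03, 0, 0, 0],
    [1, 0, 0, 0.03, 0, 0, 0],
    [1, 0, 0, 0.03, 0, 0, 0],
    [1, 0, 0, 0, 0, 0, 0],
    [-1, 0, 0, 0, 0, 0, 0],
    [-1, 0, 0, 0, 0, 0, 0],
    [-1, 0, 0, 0, 0, 0, 0],
    [-1, 0, 0, 0, 0, 0, 0],
    [-1, 0, 0, 0, 0, 0, 0]
  ],
  "grip_force": 30
}}

```text
clock: 2.9
tcp_pos: [0.4656, 0.342, 0.0622]
orientation: [-0.0, 0.833, 0.553, 0.002]
wrist_force: [-0.3, 1.4, 6.9]
finger_gap: 0.0677
```

```bash
python3 - <<'E'
from h import *
D=cam('side')
f=lambda x,y:(240+x/3.158,200+y/3.158)
def az(u,v):
    o,d=ray(D,u,v);return np.arctan2(d[1],d[0]),o
l,o=az(*f(122,85));r,_=az(*f(240,85));a=(l+r)/2
far=np.hypot(*(onplane(D,*f(181,52),.07)-o)[:2])-.043
print('dish side',xy(o,a,far),xy(o,a,.043/np.sin(abs(l-r)/2)))
B=cyl(D,hsvmask(D,'white',(190,170,230,226)),.034,.075)
S=cam('scene')
# dish azimuth in scene
f=lambda x,y:(x/5+260-.4,y/5+190-.4)
def az2(u,v):
    o,d=ray(S,u,v);return np.arctan2(d[1],d[0]),o
l,o2=az2(*f(275,200));r,_=az2(*f(492,200))
print('cross',cross((o2,(l+r)/2),(D['t']*0+(-np.array(D['R']).T@D['t']),a)))
E
```

```text
dish side [0.5385 0.0638] [0.5412 0.0671]
cross [0.5397 0.0653]
```

>>> {"method": "carry_out", "body": {
  "steps": [
    [-1, 0, 0, -0.02, 0, 0, 0],
    [-1, 0, 0, -0.04, 0, 0, 0],
    [-1, 0, 0, -0.04, 0, 0, 0],
    [-1, -0.0283, 0.0219, 0, 0, 0, 0],
    [-1, -0.0283, 0.0219, 0, 0, 0, 0],
    [-1, -0.0283, 0.0219, 0, 0, 0, 0],
    [-1, -0.0283, 0.0219, 0, 0, 0, 0],
    [-1, -0.0283, 0.0219, 0, 0, 0, 0],
    [-1, -0.0283, 0.0219, 0, 0, 0, 0],
    [-1, -0.0283, 0.0219, 0, 0, 0, 0],
    [-1, -0.0283, 0.0219, 0, 0, 0, 0],
    [-1, 0, 0, 0, 0, 0, 0],
    [-1, 0, 0, 0, 0, 0, 0],
    [-1, 0, 0, 0, 0, 0, 0]
  ]
}}

```text
clock: 4.75
tcp_pos: [0.5373, 0.0653, 0.1604]
orientation: [-0.0, 0.833, 0.553, 0.0]
wrist_force: [-0.2, 0.2, -0.6]
finger_gap: 0.0671
```

```bash
python3 - <<'E'
from h import *
D=cam('side','side2');S=cam('scene','scene2')
p=env.get_state()['tcp_pos'];print(p.round(4))
out=[]
for c,n in((S,'scene2'),(D,'side2')):
    u,v=proj(c,[p[0],p[1],.08]).astype(int);x,y=u-65,v-75
    out.append(cv2.resize(cv2.imread(f'pics/{n}.png')[y:y+140,x:x+130],(390,420),interpolation=2));print(x,y)
cv2.imwrite('pics/m2.png',np.hstack(out))
E
```

```text
[0.5374 0.0654 0.1604]
270 150
231 148
```

View pics/m2.png

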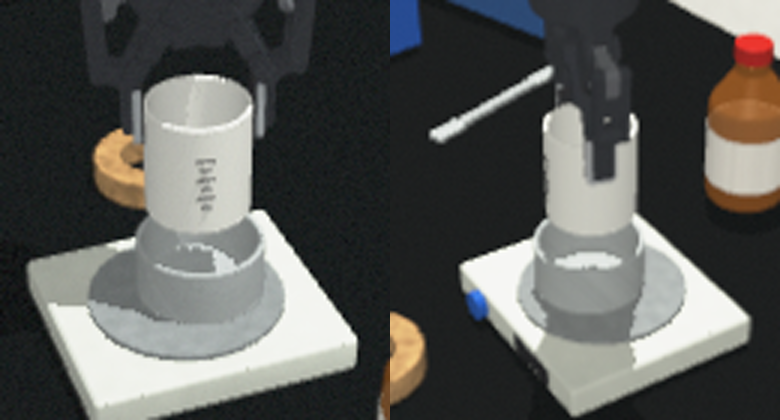

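The scene crop shows the cup spanning x 145..252 above the dish at 136..266. The side crop shows the cup at 153..247 above the dish at 143..254. Now I'll get the axis offsets by azimuth.

```bash
python3 - <<'E'
from h import *
D=cam('side');S=cam('scene')
def ax(c,off,l,r,y):
    a=[]
    for x in(l,r):
        o,d=ray(c,off[0]+x/3-.33,off[1]+y/3-.33);a.append(np.arctan2(d[1],d[0]))
    return o,np.mean(a),abs(a[0]-a[1])/2
A=ax(S,(270,150),145,252,180);B=ax(D,(231,148),153,247,180);print('cup',cross(A,B))
A=ax(S,(270,150),136,266,245);B=ax(D,(231,148),143,254,250);print('dish',cross(A,B))
# automatic edge check: gradient along rows
for n,c,off,ys in(('scene',S,(270,150),(205,215,250,260,270)),('side',D,(231,148),(215,225,255,265,275))):
    g=cv2.cvtColor(c['color'],cv2.COLOR_RGB2GRAY).astype(int)
    for y in ys:
        r=g[off[1]+y//3,off[0]:off[0]+130];d=np.abs(np.diff(r));i=np.nonzero(d>18)[0];print(n,y,[(int(k)*3,int(r[k+1]-r[k])) for k in i if 25<k<100])
E
```

```text
cup [0.5398 0.0643]
dish [0.539  0.0664]
scene 205 [(117, 23), (135, 19), (144, 24), (198, -22), (210, 42), (246, -82), (249, -85)]
scene 215 [(144, 58), (147, 67), (249, 25), (264, -159), (267, -42)]
scene 250 [(114, 43), (120, -52), (126, -25), (186, 28), (189, -32), (198, 33), (210, 28), (216, -61), (252, 49), (255, 42), (258, -27), (261, 27), (264, 26), (288, -21), (291, -199)]
scene 260 [(105, -23), (210, 40), (213, 42), (231, -62), (243, 26), (246, 46), (252, -38), (255, -21), (261, 58), (264, 24), (297, -157)]
scene 270 [(93, -32), (96, -21), (162, 22), (210, 22), (213, 50), (231, -30), (273, 42)]
side 215 [(153, 93), (156, 48), (240, 39), (243, -63), (246, -84), (249, -34)]
side 225 [(144, 104), (147, 70), (150, -29), (153, -36), (162, 19), (240, 50), (243, 43), (255, -40), (258, -96), (261, -64)]
side 255 [(84, 68), (87, 72), (90, 57), (141, -72), (147, 51), (150, -42), (153, -32), (174, 54), (222, -45), (246, -21), (252, 37), (273, 31), (276, 23), (288, -44), (291, -103), (294, -63)]
side 265 [(132, -21), (135, -34), (141, -39), (162, 21), (186, -23), (204, 31), (225, -24), (228, -23), (252, 40), (282, 19), (285, 30)]
side 275 [(129, -38), (141, -42), (252, 37), (288, 21), (291, 37)]
```

>>> {"method": "carry_out", "body": {
  "steps": [
    [-1, 0.0015, -0.0015, 0, 0, 0, 0],
    [-1, 0, 0, 0.015, 0, 0, 0],
    [-1, 0, 0, 0.015, 0, 0, 0],
    [-1, 0, 0, 0.015, 0, 0, 0],
    [-1, 0, 0, 0.01, 0, 0, 0],
    [-1, 0, 0, 0.004, 0, 0, 0],
    [-1, 0, 0, 0, 0, 0, 0],
    [-1, 0, 0, 0, 0, 0, 0]
  ]
}}

```text
clock: 5.95
tcp_pos: [0.5374, 0.0664, 0.1018]
orientation: [0.0, 0.833, 0.553, 0.0]
wrist_force: [-0.1, 0.0, -1.2]
finger_gap: 0.0673
```

>>> {"method": "carry_out", "body": {
  "steps": [
    [-1, 0, 0, 0.001, 0, 0, 0],
    [-1, 0, 0, 0.001, 0, 0, 0],
    [-1, 0, 0, 0, 0, 0, 0],
    [-1, 0, 0, 0, 0, 0, 0]
  ]
}}

```text
clock: 6.45
tcp_pos: [0.5369, 0.0664, 0.0993]
orientation: [-0.0, 0.833, 0.553, 0.0]
wrist_force: [0.4, -0.1, -0.9]
finger_gap: 0.0674
```

>>> {"method": "carry_out", "body": {
  "steps": [
    [-1, 0, 0, 0.001, 0, 0, 0],
    [-1, 0, 0, 0.001, 0, 0, 0],
    [-1, 0, 0, 0, 0, 0, 0],
    [-1, 0, 0, 0, 0, 0, 0]
  ]
}}

```text
clock: 6.95
tcp_pos: [0.5369, 0.0664, 0.0973]
orientation: [-0.0, 0.833, 0.553, 0.0]
wrist_force: [-0.7, 0.1, -0.1]
finger_gap: 0.0674
```

```bash
python3 - <<'E'
from h import *
D=cam('side','side3');S=cam('scene','scene3')
a=cv2.imread('pics/scene3.png')[150:290,270:400];b=cv2.imread('pics/side3.png')[148:288,231:361]
cv2.imwrite('pics/m3.png',np.hstack([cv2.resize(i,(390,420),interpolation=2) for i in(a,b)]))
E
```

```text
(no output)
```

View pics/m3.png

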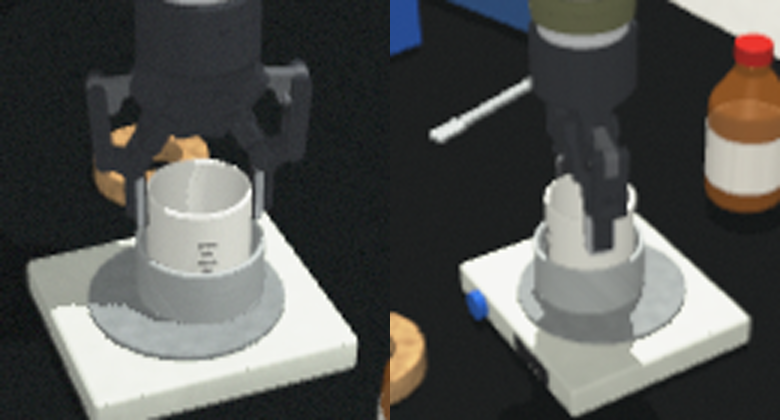

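The cup is inside the dish with the fingertips just above the dish rim. I'll keep lowering until contact.

>>> {"method": "carry_out", "body": {
  "steps": [
    [-1, 0, 0, 0.001, 0, 0, 0],
    [-1, 0, 0, 0, 0, 0, 0],
    [-1, 0, 0, 0, 0, 0, 0]
  ]
}}

```text
clock: 7.42
tcp_pos: [0.5369, 0.0664, 0.0972]
orientation: [0.0, 0.833, 0.553, 0.0]
wrist_force: [-3.9, 0.6, 7.1]
finger_gap: 0.0673
```

>>> {"method": "carry_out", "body": {
  "steps": [
    [-1, 0, 0, 0.001, 0, 0, 0],
    [-1, 0, 0, 0, 0, 0, 0],
    [-1, 0, 0, 0, 0, 0, 0]
  ]
}}

```text
clock: 7.8
tcp_pos: [0.5369, 0.0664, 0.0972]
orientation: [0.0, 0.833, 0.553, 0.0]
wrist_force: [-5.8, -0.7, 13.2]
finger_gap: 0.067
```

>>> {"method": "carry_out", "body": {
  "steps": [
    [-1, 0, 0, -0.001, 0, 0, 0],
    [0.6, 0, 0, 0, 0, 0, 0],
    [0.7, 0, 0, 0, 0, 0, 0],
    [0.85, 0, 0, 0, 0, 0, 0],
    [1, 0, 0, 0, 0, 0, 0],
    [1, 0, 0, 0, 0, 0, 0],
    [1, 0, 0, -0.02, 0, 0, 0],
    [1, 0, 0, -0.03, 0, 0, 0],
    [1, 0, 0, -0.04, 0, 0, 0],
    [1, 0, 0, -0.04, 0, 0, 0],
    [1, 0, 0, 0, 0, 0, 0],
    [1, 0, 0, 0, 0, 0, 0]
  ]
}}

```text
clock: 9.3
tcp_pos: [0.5367, 0.0664, 0.2258]
orientation: [-0.0, 0.833, 0.553, -0.0]
wrist_force: [-0.1, 0.3, -0.3]
finger_gap: 0.0855
```

```bash
python3 - <<'E'
from h import *
D=cam('side','side4');S=cam('scene','scene4')
a=cv2.imread('pics/scene4.png')[150:290,270:400];b=cv2.imread('pics/side4.png')[148:288,231:361]
cv2.imwrite('pics/m4.png',np.hstack([cv2.resize(i,(390,420),interpolation=2) for i in(a,b)]))
print(env.get_state()['tcp_pos'])
E
```

```text
[0.53612547 0.06639895 0.22492536]
```

View pics/m4.png

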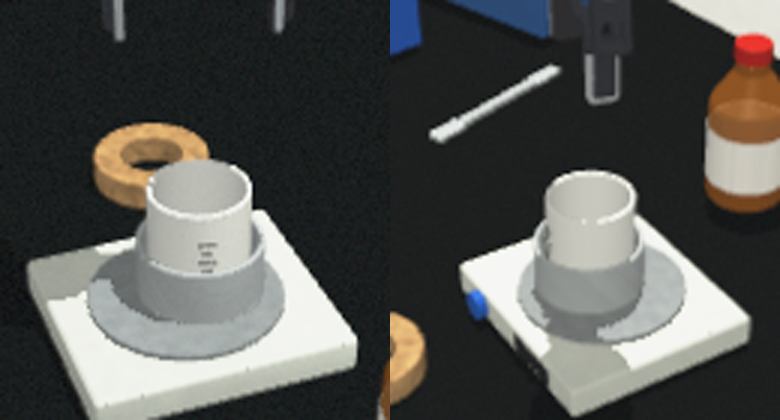

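White cup rim after release: scene x 147..252, side x 155..247 (3x crop). It stands inside the dish with clearance all round. Next is the blue cup.

>>> {"method": "carry_out", "body": {
  "steps": [
    [1, -0.0387, 0.0107, 0, 0, 0, 0],
    [1, -0.0387, 0.0107, 0, 0, 0, 0],
    [1, -0.0387, 0.0107, 0, 0, 0, 0],
    [1, -0.0387, 0.0107, 0, 0, 0, 0],
    [1, -0.0387, 0.0107, 0, 0, 0, 0],
    [1, -0.0387, 0.0107, 0, 0, 0, 0],
    [1, -0.0387, 0.0107, 0, 0, 0, 0],
    [1, -0.0387, 0.0107, 0, 0, 0, 0],
    [1, -0.0387, 0.0107, 0, 0, 0, 0],
    [1, -0.0387, 0.0107, 0, 0, 0, 0],
    [1, 0, 0, 0, 0, 0, 0],
    [1, 0, 0, 0, 0, 0, 0]
  ]
}}

```text
clock: 10.9
tcp_pos: [0.4843, -0.3311, 0.225]
orientation: [-0.001, 0.834, 0.552, -0.0]
wrist_force: [0.1, 0.4, -1.2]
finger_gap: 0.0853
```

```bash
cat >> h.py <<'E'
def ax(c,off,l,r,y):
    a=[]
    for x in(l,r):
        o,d=ray(c,off[0]+x/3-.33,off[1]+y/3-.33);a.append(np.arctan2(d[1],d[0]))
    return o,np.mean(a),abs(a[0]-a[1])/2
E
python3 - <<'E'
from h import *
W=cam('wrist','w5');D=cam('side');S=cam('scene')
print('white',cross(ax(S,(270,150),147,252,185),ax(D,(231,148),155,247,195)))
for c,off,p in((S,(270,150),(200,160)),(D,(231,148),(200,171))):
    o,d=ray(c,0,0); P=onplane(c,off[0]+p[0]/3-.33,off[1]+p[1]/3-.33,.11);u=(P-o)[:2];print(P[:2]-u/np.linalg.norm(u)*.034)
m=hsvmask(W,'blue',(0,0,640,480)); v,u=np.nonzero(m);print('blue mask bbox',u.min(),u.max(),v.min(),v.max())
B=cyl(W,m,.026,.1); o=B[0]
# rim bbox to z=.1
ct=max(cv2.findContours(m.astype(np.uint8),0,1)[0],key=cv2.contourArea)[:,0]
P=np.array([onplane(W,a,b,.1)[:2] for a,b in ct]);c,r=cv2.minEnclosingCircle(P.astype(np.float32));print('encl',c,r)
E
```

```text
white [0.5407 0.0645]
[0.53901405 0.06585064]
[0.53874429 0.06282965]
blue mask bbox 272 359 176 281
encl (0.47826623916625977, -0.3285306990146637) 0.032785575836896896
```

View pics/w5.png

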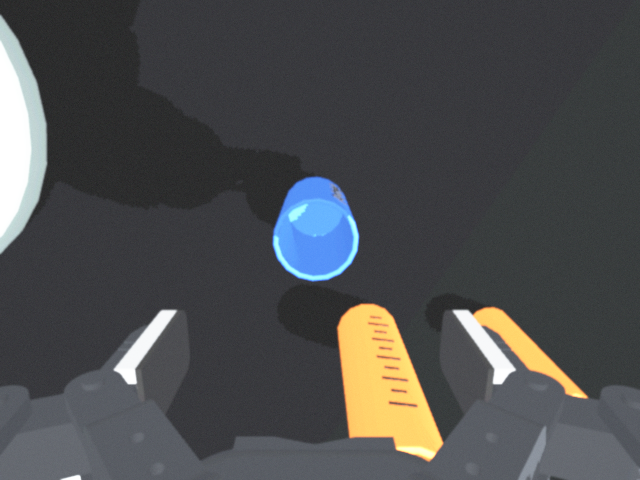

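The wrist view shows the blue rim ellipse centred at about (316,240), spanning x 273..359 and y 199..281. The decoy lies beyond the gripper, clear of it.

```bash
python3 - <<'E'
from h import *
W=cam('wrist');D=cam('side')
for p in[(316,240),(273,240),(359,240),(316,199),(316,281)]: print(onplane(W,*p,.1).round(4))
B=cyl(D,hsvmask(D,'blue',(390,310,445,390)),.026,.1);print(xy(B[0],B[1],B[3]),xy(B[0],B[1],B[4]),env.get_state()['tcp_pos'])
E
```

```text
[ 0.485  -0.3304  0.1   ]
[ 0.4748 -0.3544  0.1   ]
[ 0.4951 -0.3063  0.1   ]
[ 0.4618 -0.3206  0.1   ]
[ 0.5095 -0.3407  0.1   ]
[ 0.4841 -0.3319] [ 0.485  -0.3314] [ 0.485074   -0.33069995  0.22633345]
```

>>> {"method": "carry_out", "body": {
  "steps": [
    [1, 0, 0, 0.03, 0, 0, 0],
    [1, 0, 0, 0.035, 0, 0, 0],
    [1, 0, 0, 0.035, 0, 0, 0],
    [1, 0, 0, 0.031, 0, 0, 0],
    [1, 0, 0, 0, 0, 0, 0],
    [-1, 0, 0, 0, 0, 0, 0],
    [-1, 0, 0, 0, 0, 0, 0],
    [-1, 0, 0, 0, 0, 0, 0],
    [-1, 0, 0, 0, 0, 0, 0],
    [-1, 0, 0, 0, 0, 0, 0],
    [-1, 0, 0, 0, 0, 0, 0]
  ]
}}

```text
clock: 12.52
tcp_pos: [0.4861, -0.3325, 0.0975]
orientation: [0.002, 0.833, 0.553, 0.001]
wrist_force: [0.5, 1.8, 6.3]
finger_gap: 0.0515
```

>>> {"method": "carry_out", "body": {
  "steps": [
    [-1, 0, 0, -0.02, 0, 0, 0],
    [-1, 0, 0, -0.04, 0, 0, 0],
    [-1, 0, 0, -0.045, 0, 0, 0],
    [-1, 0, 0, -0.045, 0, 0, 0],
    [-1, 0.0387, -0.0108, 0, 0, 0, 0],
    [-1, 0.0387, -0.0108, 0, 0, 0, 0],
    [-1, 0.0387, -0.0108, 0, 0, 0, 0],
    [-1, 0.0387, -0.0108, 0, 0, 0, 0],
    [-1, 0.0387, -0.0108, 0, 0, 0, 0],
    [-1, 0.0387, -0.0108, 0, 0, 0, 0],
    [-1, 0.0387, -0.0108, 0, 0, 0, 0],
    [-1, 0.0387, -0.0108, 0, 0, 0, 0],
    [-1, 0.0387, -0.0108, 0, 0, 0, 0],
    [-1, 0.0387, -0.0108, 0, 0, 0, 0],
    [-1, 0, 0, 0, 0, 0, 0],
    [-1, 0, 0, 0, 0, 0, 0]
  ]
}}

```text
clock: 14.52
tcp_pos: [0.5359, 0.0666, 0.2456]
orientation: [0.0, 0.833, 0.553, 0.0]
wrist_force: [0.2, -0.8, -0.6]
finger_gap: 0.0513
```

```bash
cat > rel.py <<'E'
from h import *
import sys
kind,r,h,z0=sys.argv[1],float(sys.argv[2]),float(sys.argv[3]),float(sys.argv[4])  # held cup; z0 = tcp height above its base
p=env.get_state()['tcp_pos'];print('tcp',p.round(4))
D=cam('side');S=cam('scene');L=[]
for c in(S,D):
    u,v=proj(c,[p[0],p[1],p[2]-z0+.04]);L.append((u,v))
    m=hsvmask(c,kind,(int(u-40),int(v-80),int(u+40),int(v+55)))
    vv,uu=np.nonzero(m);k=vv>proj(c,[p[0],p[1],p[2]-z0+h*.6])[1]; q=np.zeros_like(m);q[vv[k],uu[k]]=1
    A=cyl(c,q,r,h);L.append(A);print(uu.min(),uu.max(),vv.min(),vv.max(),'width dist',round(A[2],3))
print('cup',cross(L[1],L[3]))
E
python3 rel.py blue .026 .1 .0975; python3 - <<'E'
from h import *
D=cam('side','side6');S=cam('scene','scene6')
a=cv2.imread('pics/scene6.png')[100:290,270:400];b=cv2.imread('pics/side6.png')[98:288,231:361]
cv2.imwrite('pics/m6.png',np.hstack([cv2.resize(i,(390,570),interpolation=2) for i in(a,b)]))
E
```

```text
tcp [0.5359 0.0666 0.2456]
321 350 138 201 width dist 0.741
254 307 110 205 width dist 0.834
cup [0.5338 0.0675]
```

View pics/m6.png

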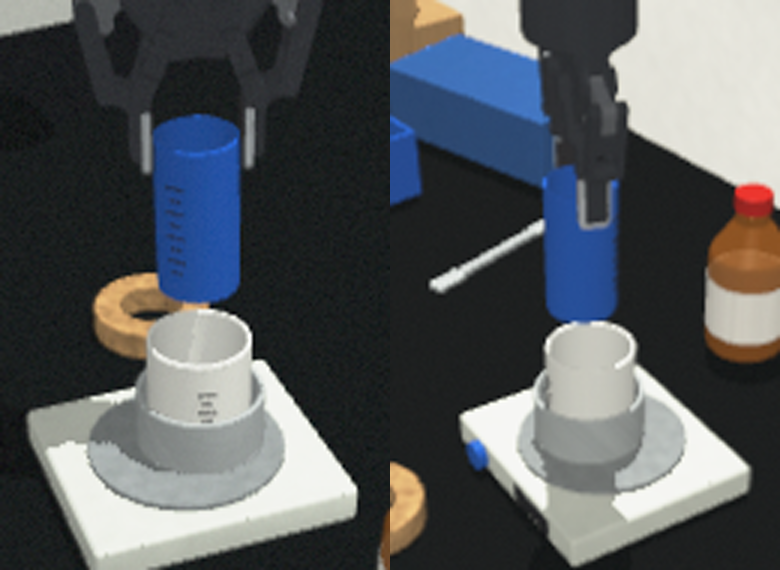

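Blue is held above white. In the side crop it sits at x 156..228 against white at 155..247, so it's about 5 mm off. Scene crop: 155..240 against 147..252.

```bash
python3 - <<'E'
from h import *
D=cam('side');S=cam('scene')
for s in (0,1,2): pass
b=cross(ax(S,(270,100),155.5,240,230),ax(D,(231,98),155.5,228.5,270))
w=cross(ax(S,(270,100),147,252.5,340),ax(D,(231,98),155,247,350))
print(b,w,w-b)
for n,c,x0,rows in(('scene',S,310,(207,210,213,216)),('side',D,275,(211,214,217,220))):
    for y in rows:
        r=c['color'][y,x0:x0+50].astype(int).sum(1)//3;print(n,y,x0,list(map(int,r)))
E
```

```text
[0.5352 0.0665] [0.5408 0.0646] [ 0.0056 -0.0019]
scene 207 310 [164, 163, 157, 153, 157, 163, 158, 153, 146, 138, 135, 146, 159, 172, 174, 173, 176, 178, 179, 181, 184, 183, 183, 185, 187, 197, 190, 193, 190, 187, 184, 183, 184, 180, 180, 177, 176, 176, 197, 213, 226, 132, 27, 24, 29, 26, 27, 25, 24, 29]
scene 210 310 [146, 156, 172, 169, 164, 170, 174, 171, 166, 168, 173, 162, 164, 168, 170, 173, 175, 178, 181, 179, 181, 182, 183, 186, 200, 197, 196, 193, 189, 185, 184, 181, 180, 180, 179, 177, 175, 173, 169, 167, 166, 190, 235, 134, 25, 25, 31, 27, 30, 29]
scene 213 310 [106, 101, 97, 95, 95, 96, 100, 107, 128, 172, 159, 157, 165, 168, 171, 173, 177, 178, 181, 180, 182, 184, 184, 186, 195, 199, 193, 192, 188, 184, 183, 181, 181, 179, 181, 178, 176, 171, 170, 167, 162, 159, 204, 244, 24, 25, 22, 27, 28, 26]
scene 216 310 [113, 111, 108, 106, 97, 101, 110, 116, 121, 159, 183, 223, 165, 166, 170, 173, 175, 179, 180, 181, 182, 184, 185, 196, 199, 198, 195, 192, 184, 184, 182, 183, 180, 180, 178, 176, 176, 172, 169, 165, 174, 231, 242, 190, 29, 27, 29, 25, 26, 28]
side 211 275 [30, 31,
[... 257 characters left out ...]
30, 29, 135, 231, 193, 168, 175, 178, 181, 185, 187, 189, 192, 192, 195, 195, 197, 196, 197, 196, 196, 195, 195, 193, 192, 190, 188, 186, 182, 178, 171, 237, 192, 84, 30, 30, 31, 30, 30, 30, 31, 30, 29, 31, 31]
side 217 275 [31, 29, 31, 29, 29, 31, 29, 84, 161, 183, 176, 174, 178, 182, 185, 187, 190, 191, 193, 193, 195, 196, 197, 196, 196, 196, 195, 194, 193, 192, 190, 188, 185, 197, 229, 238, 207, 125, 56, 29, 28, 30, 30, 30, 29, 30, 29, 29, 29, 30]
side 220 275 [30, 30, 30, 30, 30, 30, 30, 68, 154, 175, 180, 184, 188, 188, 190, 190, 187, 188, 188, 194, 195, 196, 196, 196, 196, 197, 192, 190, 190, 193, 191, 231, 226, 195, 181, 176, 170, 197, 228, 159, 65, 30, 29, 30, 29, 29, 30, 29, 29, 31]
```

>>> {"method": "carry_out", "body": {
  "steps": [
    [-1, 0, 0.006, 0, 0, 0, 0],
    [-1, 0, 0, 0.008, 0, 0, 0],
    [-1, 0, 0, 0, 0, 0, 0],
    [-1, 0, 0, 0, 0, 0, 0]
  ]
}}

```text
clock: 15.32
tcp_pos: [0.5413, 0.0645, 0.237]
orientation: [-0.0, 0.833, 0.553, -0.0]
wrist_force: [0.5, 0.2, -0.8]
finger_gap: 0.0514
```

```bash
python3 rel.py blue .026 .1 .0975; python3 - <<'E'
from h import *
D=cam('side');S=cam('scene')
# edges at sub-pixel of blue (B channel excess) and white (brightness) along rows
def edges(c,y,x0,x1,f,th):
    r=f(c['color'][y,x0:x1].astype(float));i=np.nonzero(r>th)[0];a,b=i[0],i[-1]
    return x0+a-(r[a]-th)/(r[a]-r[a-1]), x0+b+(r[b]-th)/(r[b]-r[b+1])
blue=lambda p:p[:,2]-p[:,0]
g=lambda p:p.mean(1)
for n,c,rs,x0,x1 in(('scene',S,(180,186,192),305,370),('side',D,(182,190,197),265,330)):
    for y in rs: print(n,y,np.round(edges(c,y,x0,x1,blue,60),1))
def a3(c,l,r,y):
    t=[]
    for x in(l,r): o,d=ray(c,x,y);t.append(np.arctan2(d[1],d[0]))
    return o,np.mean(t)
print('white',cross(a3(S,318.6,353.6,213),a3(D,282.0,312.8,214)))
E
```

```text
tcp [0.5413 0.0645 0.237 ]
322 350 144 205 width dist 0.753
257 309 111 207 width dist 0.826
cup [0.5397 0.065 ]
scene 180 [322.4 350.5]
scene 186 [322.5 350.5]
scene 192 [323.3 350.5]
side 182 [284.7 308.3]
side 190 [284.8 308.2]
side 197 [285.  308.2]
white [0.5401 0.0647]
```

>>> {"method": "carry_out", "body": {
  "steps": [
    [-1, 0, 0, 0.015, 0, 0, 0],
    [-1, 0, 0, 0.015, 0, 0, 0],
    [-1, 0, 0, 0.008, 0, 0, 0],
    [-1, 0, 0, 0.008, 0, 0, 0],
    [-1, 0, 0, 0, 0, 0, 0]
  ]
}}

```text
clock: 16.15
tcp_pos: [0.5411, 0.0645, 0.1905]
orientation: [-0.0, 0.833, 0.553, -0.001]
wrist_force: [0.6, -0.0, -0.2]
finger_gap: 0.0511
```

>>> {"method": "carry_out", "body": {
  "steps": [
    [-1, 0, 0, 0.012, 0, 0, 0],
    [-1, 0, 0, 0.012, 0, 0, 0],
    [-1, 0, 0, 0.012, 0, 0, 0],
    [-1, 0, 0, 0.008, 0, 0, 0],
    [-1, 0, 0, 0.004, 0, 0, 0],
    [-1, 0, 0, 0, 0, 0, 0],
    [-1, 0, 0, 0, 0, 0, 0]
  ]
}}

```text
clock: 17.02
tcp_pos: [0.5418, 0.0645, 0.1437]
orientation: [0.0, 0.833, 0.553, 0.0]
wrist_force: [0.4, 0.3, -1.2]
finger_gap: 0.051
```

>>> {"method": "carry_out", "body": {
  "steps": [
    [-1, 0, 0, 0.002, 0, 0, 0],
    [-1, 0, 0, 0.002, 0, 0, 0],
    [-1, 0, 0, 0.001, 0, 0, 0],
    [-1, 0, 0, 0.001, 0, 0, 0],
    [-1, 0, 0, 0, 0, 0, 0],
    [-1, 0, 0, 0, 0, 0, 0]
  ]
}}

```text
clock: 17.77
tcp_pos: [0.5416, 0.0645, 0.1375]
orientation: [0.0, 0.833, 0.553, 0.0]
wrist_force: [-1.5, -0.1, 2.2]
finger_gap: 0.0513
```

>>> {"method": "carry_out", "body": {
  "steps": [
    [-1, 0, 0, 0.001, 0, 0, 0],
    [-1, 0, 0, 0, 0, 0, 0],
    [-1, 0, 0, 0, 0, 0, 0]
  ]
}}

```text
clock: 18.15
tcp_pos: [0.5421, 0.0644, 0.1375]
orientation: [0.001, 0.833, 0.553, 0.001]
wrist_force: [-1.5, 0.1, 7.1]
finger_gap: 0.0513
```

>>> {"method": "carry_out", "body": {
  "steps": [
    [-1, 0, 0, -0.001, 0, 0, 0],
    [0.25, 0, 0, 0, 0, 0, 0],
    [0.4, 0, 0, 0, 0, 0, 0],
    [0.7, 0, 0, 0, 0, 0, 0],
    [1, 0, 0, 0, 0, 0, 0],
    [1, 0, 0, 0, 0, 0, 0],
    [1, 0, 0, 0, 0, 0, 0],
    [1, 0, 0, -0.02, 0, 0, 0],
    [1, 0, 0, -0.03, 0, 0, 0],
    [1, 0, 0, -0.04, 0, 0, 0],
    [1, 0, 0, -0.04, 0, 0, 0.1464],
    [1, 0, 0, 0, 0, 0, 0.1464],
    [1, 0, 0, 0, 0, 0, 0.1464],
    [1, 0, 0, 0, 0, 0, 0.1464],
    [1, 0, 0, 0, 0, 0, 0.1464],
    [1, 0, 0, 0, 0, 0, 0.1464],
    [1, 0, 0, 0, 0, 0, 0.1464],
    [1, 0, 0, 0, 0, 0, 0.1464],
    [1, 0, 0, 0, 0, 0, 0]
  ]
}}

```text
clock: 20.52
tcp_pos: [0.5415, 0.0645, 0.2673]
orientation: [-0.0, 1.0, 0.001, 0.0]
wrist_force: [-1.1, -0.3, -0.4]
finger_gap: 0.0858
```

```bash
python3 - <<'E'
from h import *
D=cam('side','side7');S=cam('scene','scene7')
a=cv2.imread('pics/scene7.png')[130:290,270:400];b=cv2.imread('pics/side7.png')[128:288,231:361]
cv2.imwrite('pics/m7.png',np.hstack([cv2.resize(i,(390,480),interpolation=2) for i in(a,b)]))
s=env.get_state();print(s['tcp_pos'],s['orientation'],s['joint_pos'][5])
E
```

```text
[0.54149831 0.06445037 0.26731457] [-3.34802799e-05  9.99999282e-01  1.19748277e-03  3.67730574e-05] 1.5395961709063868
```

View pics/m7.png

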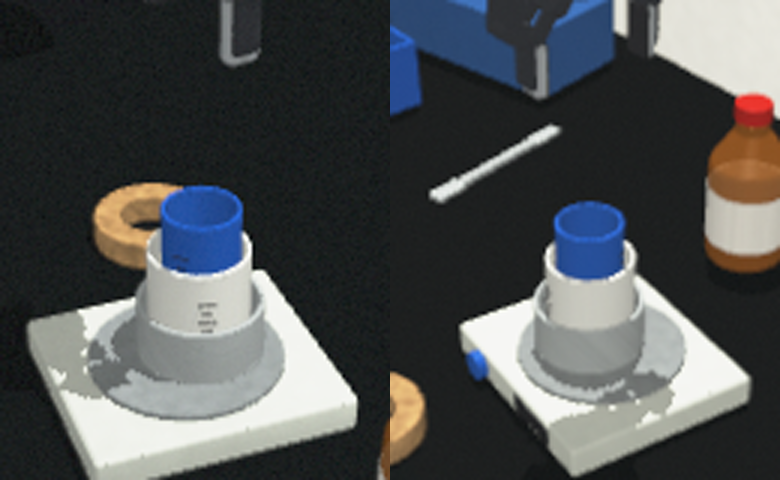

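Blue stands centred in white: scene rim x 161..243 inside 147..252, side 164..235 inside 155..247. Next is the small orange cup.

>>> {"method": "carry_out", "body": {
  "steps": [
    [1, 0.0131, 0.0368, 0, 0, 0, 0],
    [1, 0.0131, 0.0368, 0, 0, 0, 0],
    [1, 0.0131, 0.0368, 0, 0, 0, 0],
    [1, 0.0131, 0.0368, 0, 0, 0, 0],
    [1, 0.0131, 0.0368, 0, 0, 0, 0],
    [1, 0.0131, 0.0368, 0, 0, 0, 0],
    [1, 0.0131, 0.0368, 0, 0, 0, 0],
    [1, 0.0131, 0.0368, 0, 0, 0, 0],
    [1, 0, 0, 0, 0, 0, 0],
    [1, 0, 0, 0, 0, 0, 0]
  ]
}}

```text
clock: 21.88
tcp_pos: [0.646, -0.2297, 0.2669]
orientation: [-0.0, 1.0, 0.0, -0.0]
wrist_force: [-0.2, 0.8, -0.5]
finger_gap: 0.0853
```

```bash
python3 - <<'E'
from h import *
W=cam('wrist','w8');D=cam('side');S=cam('scene')
m=hsvmask(D,'blue',(278,190,320,225));A=hsvmask(S,'blue',(315,185,360,225))
print('blue',cross(cyl(S,A,.026,.1),cyl(D,m,.026,.1)))
print(env.get_state()['tcp_pos'],proj(W,[.6462,-.2298,.125]),proj(W,[.62,-.33,.16]))
E
```

```text
blue [0.5401 0.0656]
[ 0.64608428 -0.22879616  0.26769308] [316.28598018 231.53349532] [274.66466533 399.96116789]
```

View pics/w8.png

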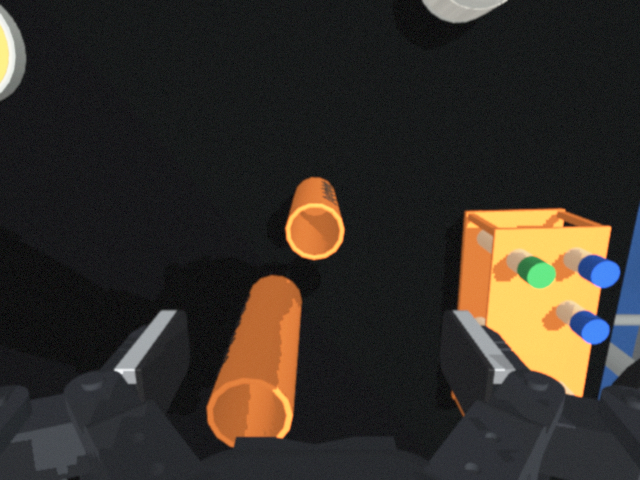

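The wrist view shows the small orange rim centred at (315,231), against a predicted (316,231.5). The decoy (250,413) and the rack are clear of the jaws.

>>> {"method": "carry_out", "body": {
  "steps": [
    [1, 0, 0, 0.035, 0, 0, 0],
    [1, 0, 0, 0.04, 0, 0, 0],
    [1, 0, 0, 0.04, 0, 0, 0],
    [1, 0, 0, 0.0345, 0, 0, 0],
    [1, 0, 0, 0, 0, 0, 0],
    [-1, 0, 0, 0, 0, 0, 0],
    [-1, 0, 0, 0, 0, 0, 0],
    [-1, 0, 0, 0, 0, 0, 0],
    [-1, 0, 0, 0, 0, 0, 0],
    [-1, 0, 0, 0, 0, 0, 0],
    [-1, 0, 0, 0, 0, 0, 0],
    [-1, 0, 0, 0, 0, 0, 0]
  ]
}}

```text
clock: 23.52
tcp_pos: [0.6472, -0.2306, 0.1201]
orientation: [0.001, 1.0, -0.0, 0.002]
wrist_force: [-0.8, 0.6, 6.0]
finger_gap: 0.038
```

>>> {"method": "carry_out", "body": {
  "steps": [
    [-1, 0, 0, -0.02, 0, 0, 0],
    [-1, 0, 0, -0.04, 0, 0, 0],
    [-1, 0, 0, -0.04, 0, 0, 0],
    [-1, 0, 0, -0.04, 0, 0, 0],
    [-1, 0, 0, -0.04, 0, 0, 0],
    [-1, -0.0132, -0.0369, 0, 0, 0, 0],
    [-1, -0.0132, -0.0369, 0, 0, 0, 0],
    [-1, -0.0132, -0.0369, 0, 0, 0, 0],
    [-1, -0.0132, -0.0369, 0, 0, 0, 0],
    [-1, -0.0132, -0.0369, 0, 0, 0, 0],
    [-1, -0.0132, -0.0369, 0, 0, 0, 0],
    [-1, -0.0132, -0.0369, 0, 0, 0, 0],
    [-1, -0.0132, -0.0369, 0, 0, 0, 0],
    [-1, 0, 0, 0, 0, 0, 0],
    [-1, 0, 0, 0, 0, 0, 0]
  ]
}}

```text
clock: 25.4
tcp_pos: [0.5409, 0.0651, 0.2982]
orientation: [0.0, 1.0, 0.0, 0.0]
wrist_force: [0.6, -0.0, -0.6]
finger_gap: 0.0375
```

```bash
cat > rel2.py <<'E'
from h import *
D=cam('side','sideL');S=cam('scene','sceneL')
p=env.get_state()['tcp_pos'];print(p.round(4))
def edges(c,y,x0,x1,ch,th):
    p=c['color'][y,x0:x1].astype(float);r=p[:,2]-p[:,0] if ch=='b' else p[:,0]-p[:,2]
    i=np.nonzero(r>th)[0]
    if len(i)<8:return None
    a,b=i[0],i[-1]
    return x0+a-(r[a]-th)/(r[a]-r[a-1]), x0+b+(r[b]-th)/(r[b]-r[b+1])
def axis(c,X,zs,ch,w):
    A=[];H=[]
    for z in zs:
        u,v=proj(c,[X[0],X[1],z]);e=edges(c,int(round(v)),int(u)-w,int(u)+w,ch,45 if ch=='b' else 60)
        if e is None: continue
        t=[]
        for x in e: o,d=ray(c,x,round(v));t.append(np.arctan2(d[1],d[0]))
        A.append(np.mean(t));H.append(abs(t[0]-t[1])/2)
    print(ch,'spread',np.ptp(A).round(4),'half',np.round(H,4));return o,np.median(A)
bl=cross(axis(S,(.54,.065),(.133,.128,.123),'b',22),axis(D,(.54,.065),(.133,.128,.123),'b',22))
b=p[2]-.12
og=cross(axis(S,p,b+np.array([.02,.03,.04,.05]),'o',18),axis(D,p,b+np.array([.02,.03,.04,.05]),'o',18))
print('blue',bl,'orange',og,'shift world',bl-og)
E
python3 rel2.py
```

```text
[0.5411 0.0644 0.2979]
b spread 0.0004 half [0.0343 0.0343 0.034 ]
b spread 0.0004 half [0.0312 0.0308 0.0302]
o spread 0.0004 half [0.0256 0.0255 0.0253 0.0254]
o spread 0.0006 half [0.0229 0.0231 0.0231 0.0232]
blue [0.5405 0.0661] orange [0.5395 0.065 ] shift world [0.001  0.0011]
```

>>> {"method": "carry_out", "body": {
  "steps": [
    [-1, 0.001, -0.001, 0, 0, 0, 0],
    [-1, 0, 0, 0.012, 0, 0, 0],
    [-1, 0, 0, 0.012, 0, 0, 0],
    [-1, 0, 0, 0, 0, 0, 0],
    [-1, 0, 0, 0, 0, 0, 0]
  ]
}}

```text
clock: 26.12
tcp_pos: [0.5416, 0.0662, 0.2736]
orientation: [-0.0, 1.0, -0.0, -0.0]
wrist_force: [-0.4, -0.3, -1.4]
finger_gap: 0.038
```

```bash
python3 rel2.py
```

```text
[0.5419 0.0663 0.2741]
b spread 0.0004 half [0.0342 0.0343 0.034 ]
b spread 0.0004 half [0.0312 0.0308 0.0302]
o spread 0.0003 half [0.0257 0.0255 0.0254 0.0255]
o spread 0.0004 half [0.0231 0.0231 0.023  0.0229]
blue [0.5405 0.0661] orange [0.5403 0.0667] shift world [ 0.0002 -0.0006]
```

Aligned to within 1 mm, so I'll lower it in.

>>> {"method": "carry_out", "body": {
  "steps": [
    [-1, 0, 0, 0.01, 0, 0, 0],
    [-1, 0, 0, 0.008, 0, 0, 0],
    [-1, 0, 0, 0.008, 0, 0, 0],
    [-1, 0, 0, 0.008, 0, 0, 0],
    [-1, 0, 0, 0, 0, 0, 0]
  ]
}}

```text
clock: 26.85
tcp_pos: [0.5412, 0.0662, 0.2389]
orientation: [-0.0, 1.0, -0.0, -0.001]
wrist_force: [-0.1, -0.6, -0.7]
finger_gap: 0.0381
```

>>> {"method": "carry_out", "body": {
  "steps": [
    [-1, 0, 0, 0.012, 0, 0, 0],
    [-1, 0, 0, 0.012, 0, 0, 0],
    [-1, 0, 0, 0.012, 0, 0, 0],
    [-1, 0, 0, 0.012, 0, 0, 0],
    [-1, 0, 0, 0.012, 0, 0, 0],
    [-1, 0, 0, 0.006, 0, 0, 0],
    [-1, 0, 0, 0, 0, 0, 0],
    [-1, 0, 0, 0, 0, 0, 0]
  ]
}}

```text
clock: 27.85
tcp_pos: [0.542, 0.0663, 0.1742]
orientation: [-0.0, 1.0, -0.0, 0.0]
wrist_force: [0.5, 0.4, 0.0]
finger_gap: 0.0376
```

>>> {"method": "carry_out", "body": {
  "steps": [
    [-1, 0, 0, 0.003, 0, 0, 0],
    [-1, 0, 0, 0.002, 0, 0, 0],
    [-1, 0, 0, 0.001, 0, 0, 0],
    [-1, 0, 0, 0, 0, 0, 0],
    [-1, 0, 0, 0, 0, 0, 0]
  ]
}}

```text
clock: 28.48
tcp_pos: [0.5417, 0.0663, 0.1678]
orientation: [-0.0, 1.0, -0.0, 0.0]
wrist_force: [-0.2, 0.1, -1.0]
finger_gap: 0.0379
```

>>> {"method": "carry_out", "body": {
  "steps": [
    [-1, 0, 0, 0.001, 0, 0, 0],
    [-1, 0, 0, 0.001, 0, 0, 0],
    [-1, 0, 0, 0.001, 0, 0, 0],
    [-1, 0, 0, 0, 0, 0, 0],
    [-1, 0, 0, 0, 0, 0, 0]
  ]
}}

```text
clock: 29.1
tcp_pos: [0.5418, 0.0663, 0.1651]
orientation: [-0.0, 1.0, -0.0, 0.0]
wrist_force: [-0.9, 0.4, 3.0]
finger_gap: 0.0376
```

>>> {"method": "carry_out", "body": {
  "steps": [
    [-1, 0, 0, 0.001, 0, 0, 0],
    [-1, 0, 0, 0, 0, 0, 0],
    [-1, 0, 0, 0, 0, 0, 0]
  ]
}}

```text
clock: 29.48
tcp_pos: [0.5419, 0.0663, 0.165]
orientation: [0.0, 1.0, -0.0, 0.001]
wrist_force: [-2.5, -1.0, 9.5]
finger_gap: 0.0377
```

Contact came at exactly the expected height (0.165). Releasing and retreating.

>>> {"method": "carry_out", "body": {
  "steps": [
    [-1, 0, 0, -0.001, 0, 0, 0],
    [-0.05, 0, 0, 0, 0, 0, 0],
    [0.1, 0, 0, 0, 0, 0, 0],
    [0.4, 0, 0, 0, 0, 0, 0],
    [0.8, 0, 0, 0, 0, 0, 0],
    [1, 0, 0, 0, 0, 0, 0],
    [1, 0, 0, 0, 0, 0, 0],
    [1, 0, 0, 0, 0, 0, 0],
    [1, 0, 0, -0.02, 0, 0, 0],
    [1, 0, 0, -0.03, 0, 0, 0],
    [1, 0, 0, -0.04, 0, 0, 0],
    [1, 0, 0, -0.04, 0, 0, 0],
    [1, 0, 0, 0, 0, 0, 0],
    [1, 0, 0, 0, 0, 0, 0],
    [1, 0, 0, 0, 0, 0, 0]
  ]
}}

```text
clock: 31.35
tcp_pos: [0.541, 0.0663, 0.2934]
orientation: [-0.0, 1.0, -0.0, -0.001]
wrist_force: [-0.8, -0.0, -1.1]
finger_gap: 0.0855
```

```bash
python3 - <<'E'
from h import *
D=cam('side','side9');S=cam('scene','scene9')
a=cv2.imread('pics/scene9.png')[120:290,265:405];b=cv2.imread('pics/side9.png')[118:288,226:366]
cv2.imwrite('pics/m9.png',np.hstack([cv2.resize(i,(400,486),interpolation=2) for i in(a,b)]))
E
```

```text
(no output)
```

View pics/m9.png

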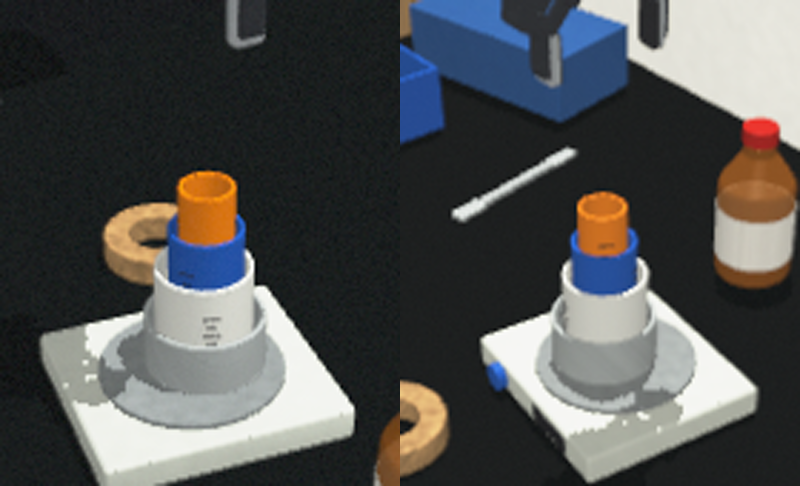

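All three cups are nested upright (orange rim at scene crop (207,187)), the dish is centred on the plate, and the gripper is clear. Handing in.

```bash
python3 -c "
from h import *
env.hand_in();print(env.get_state()['clock'])"
```

```text
the job is handed in; nothing more can be done
the job is handed in; nothing more can be done
```

The cups are nested on the stirrer and the job is handed in: white in the dish, then blue in white, then the smaller orange in blue. It took about 31 s of the 72 s allowed; the hand-in gives no verdict.

- **Set-down:** I lowered each cup until it touched, then let go. TCP heights at contact were 0.097, 0.1375 and 0.165 m, each matching the height expected for the bottom resting on the floor below.
- **Alignment:** Just before lowering, the two-camera check showed blue and orange within about 1 mm of the cup below. White came out about 2 mm off the dish's centre, inside the 10 mm limit.
- **Last picture:** All three cups stand upright and nested, the dish sits on the plate about where it started, and the gripper is clear. The cork ring, spatula and bottle are where they were. The jar and culture dish are not in that picture, and I did not check them again.
- **Disagreement:** After placing, the camera put the white cup about 3 mm from where the arm's own position said it should be. I went by the camera for the other two cups.

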